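# Index the copper flower blank to its next petal

### The job

One petal of the copper flower blank on the dividing table has just been struck; bring the next petal under the punch. With a fingertip, push the black index plunger down until it frees the table, swing the table round by it anticlockwise (seen from above) to the next notch, one eighth of a turn and not past it, and let the plunger spring right back up so that the table is locked there. Grip and lift nothing: the blank stays seated between its pins, and the tools and copper pieces lying around stay where they are.

Things in the scene. Friction and masses are not known exactly. Their poses are not given: they have to be found in the camera images.
- plunger_top (a point): Centre of the flat top of the index plunger's black mushroom cap, 36 mm diameter, 10 mm thick, on an upright 10 mm rod through a lug on the table's rim. It goes round with the table, 118 mm from its axis. Top 118 mm above the bench when up, 104 mm when right down. Under the cap is a 24 mm wide steel bush, top at 92 mm; nothing else within 60 mm of the cap is higher than that.
- plunger (a joint): Plunger travel straight down in m: 0 up, 0.014 end stop; about 4.5 N to start, 8 N at the stop; springs back up. Its collar locks in a notch of the fixed index ring; the table is free once it is over 0.011 down. Between notches the ring keeps it down (0.009) when let go; let go within 4 mm of a notch along the arc, it draws the table in and pops up to 0.
- index_table (a joint): Turning table's angle in rad: 0 = the notch it is locked in at the start (0.013 rad of play each way), growing anticlockwise seen from above. Eight notches, every 0.7854 rad; the next is at 0.7854. It turns easily (about 1 N at the plunger) and stays where it is left; friction of a fingertip pressing on the cap carries it, slipping up to 5 mm.
- table_centre (a point): Centre of the turning table's upper face, on its upright axis, 74 mm above the bench: aluminium disc, 184 mm diameter, on a fixed grey foot. A punch guide stands on the foot, on the side away from the robot: punch 39 mm from the axis, 183 mm high; post 158 mm from it. From above, the plunger starts 157.5 degrees anticlockwise of the axis-to-post line.
- blank: Copper flower blank with eight petals, 110 mm over the petals, 3 mm thick, loose on the table between three upright steel pins (10 mm diameter, 11 mm high); four petals already carry a round boss. Origin: centre of its underside, on the table's upper face.
- spare_blank: a second, unstruck copper flower blank, 110 mm over the petals, 3 mm thick, lying on the bench (origin: centre of its underside)
- bud: a small formed copper bud, round, 48 mm wide, 36 mm high, standing on the bench (origin: centre of its underside)
- bench_block: a square steel bench block on a black rubber foot, 90 x 90 x 38 mm (origin: centre of its underside)
- mallet: a wooden mallet lying down, head 62 mm diameter, about 280 mm long (origin: under the middle of the head)
- snips: tin snips with blue handles, about 220 mm long, lying flat (origin: under the pivot)
- brush: a wooden block brush with brass bristles, 135 x 36 x 36 mm (origin: centre of its underside)
- hammer: a chasing hammer lying down, about 240 mm long (origin: under the head)
There are look-alikes about, which are no part of the job. Leave any yellow look-alike of the blank alone.

How it is judged:
By the outcome, as a careful person would: the job done as asked, in the order asked, and still so for the second after the job is handed in, with the robot touching nothing.
It also fails if it takes over 38 s, if anything falls off the work surface, if the arm or the gripper's body presses on something with over 40 N, if the wrist force passes 120 N, or if a joint passes its speed limit or range.

### The arm

A 6-joint arm with a two-finger parallel gripper is mounted at the origin on the work surface. World frame = base frame: x ahead of the robot, y to its left, z up, the work surface at z = 0. Lengths are in m, angles in degrees, forces in N, time in s.
With the tool pointing down it reaches from about 0.25 to 0.725 m from the base axis. Payload 9.7 kg.
Tool frame: the origin (TCP) lies on the centre line of the jaws, within the pads' length; the fingertips stand bot.nose_length ahead of it and the grasp point (between the pads) lies 11 mm behind it (bot.nose_length is the distance from the TCP to the fingertips, in m); z points along the fingers, y is the line along which they close (so a half turn about z gives the same grasp; the last joint's range is limited). The gripper opens to 85 mm and grips with 20 to 120 N. Pads are 22 mm wide; open, the fingers measure 114 mm over their backs; the gripper's body (76 mm by 85 mm) begins 54 mm behind the grasp point. The pads swing forward as they close: fully open they stand 13 mm farther back than shut.
Start: joints at [-72.823, 4.979, 10.078, 95.1, 0, 90], TCP at [0.162, -0.525, 0.239] pointing down, gripper open.
Joint ranges: [-179.16, 179.16], [-48.56, 103.87], [-65.8, 70.77], [-126.05, 130.52], [-82.76, 87.17], [-180, 180]. Speed limits (degrees/s): [127.2, 127.2, 147.25, 180, 180, 180].

### API

Orientations are given as [roll, pitch, yaw] about the fixed x, y, z axes, in that order (R = Rz(yaw) Ry(pitch) Rx(roll)).
In Python, from workcell import bot gives the robot as it stands. The module is installed in compiled form; this text tells all that it offers.
- The arm moves only by the shell command python3 -m inch 'ROWS' [OPENING] [FORCE]. ROWS is JSON, a list of rows, each a list of 4 numbers: the shift along the world's x, y, z in cm, then the turn about the world's z in degrees. A call has exactly 8 rows; each row is the pose to reach, as a shift and turn from the pose commanded when the call began; what a row does not reach only later rows make up. A row lasts 1/8 s, in which the tool goes at most 62.5 mm and 10.7 degrees, less where a joint would pass 70% of its speed; a pose out of reach is approached as far as the arm can. A call with a gripper value outside its range is refused whole. OPENING is the finger opening in cm, from 0 to 8.54, set as the call begins (- or left out, the last holds). The fingers move at their own pace and stop on an object; FORCE is the grip in N (left out, the last holds). Time passes only in rows, so rows that repeat a pose let the fingers close, or fill a call up. It gives the time, the measured TCP pose, the force, the opening and the grip force at its end, in the units of the state.
- bot.get_obs(): the state, without advancing time (a new reading comes with each control period).
- bot.camera(name): name is "scene" or "side" or "wrist"; returns a dict with "img" (384x512x3 uint8, red, green, blue), "fovy" (degrees; the focal length in pixels is half the picture's height over the tangent of half this angle, whatever the lens; pixels are square), "cx", "cy" (the principal point, pixels), "dist" ([k1, k2, p1, p2, k3] as OpenCV has them; the pictures are not rectified), "R" (3x3) and "t" (3): a world point X has camera coordinates R X + t; the wrist camera has in their place "mount" (4x4, takes a point from camera to tool coordinates, whose origin is the TCP and whose axes are the flange's). Camera axes: x right, y down, z forward; pixel columns grow to the right and rows downward; lengths in m; the calibration is good to about 2 mm. A picture is of the moment at which its call begins: read the wrist's pose just before it. There is no depth.
- bot.job_done(): hands the job in; it is judged then, once.
Trained networks look in a picture, given as the dict that the camera call returned (one of the last four; its "shot" number tells which), for a name from the list of things; names that differ only in an ending like _2 or _b are one class to them, and where a whole thing is asked for, a point or a joint stands for the part that bears it (a point fixed in the world has none). Each returns a list of dicts, best first, with "score" (0 to 1); they miss things now and then, are a little off and sometimes report something else, mostly with a low value. They report only what shows in the picture. A call takes as long as a camera call. They do not tell look-alikes from the thing itself.
- bot.find_in(thing, picture): "point" ([column, row] in pixels, amid what is visible of it).
- bot.landmark_of(thing, picture): "point" ([column, row] in pixels: a listed point, or the origin of a listed thing).
The state is a dict: "time": time; "q": joint angles; "qd": joint speeds; "joint_efforts": joint torques, N m; "ee_pos": TCP position; "tcp_rot": TCP orientation; "wrist_force": force on the tool from outside, world axes, zero at the start; "torque": the same for the moment, N m; "opening": finger opening in m; "grasp_force": force on a finger pad.
Only numpy, scipy, OpenCV 4.12 (cv2) and the standard library are available. Lean on these libraries where they do the work, as an engineer would, in place of code of your own. Each camera call takes 0.05 s, during which the arm holds its last target. There are 200 camera calls.

## Working session

There is one attempt and no reset: what is moved stays moved. The work goes in short steps, Python scripts to look and compute and a shell command to move; the robot and the scene stay as the last step left them, time stands still between calls to the robot, and variables do not carry over. Pictures are saved under pics/ and viewed, at most 10 in all, crops included, and the job is handed in when it is done.

```bash
mkdir -p pics; cat > h.py <<'E'
import numpy as np, cv2
from workcell import bot
from scipy.spatial.transform import Rotation as Ro
def cal(c):
    h,w=c["img"].shape[:2]; f=h/2/np.tan(np.radians(c["fovy"])/2)
    return np.array([[f,0,c["cx"]],[0,f,c["cy"]],[0,0,1]]),np.array(c["dist"],float)
def ray(c,p,pose=None):
    K,d=cal(c); u=cv2.undistortPoints(np.array([[p]],float),K,d)[0,0]; v=np.array([u[0],u[1],1.])
    if "R" in c: R=np.array(c["R"]);t=np.array(c["t"]); return -R.T@t,R.T@v
    M=np.array(c["mount"]); o,R=pose; return o+R@M[:3,3],R@M[:3,:3]@v
def onz(c,p,z,pose=None):
    o,d=ray(c,p,pose); return o+d*(z-o[2])/d[2]
def tri(rs):
    A=0;b=0
    for o,d in rs:
        d=d/np.linalg.norm(d);P=np.eye(3)-np.outer(d,d);A=A+P;b=b+P@o
    return np.linalg.solve(A,b)
def proj(c,X):
    K,d=cal(c); return cv2.projectPoints(np.array([X],float),cv2.Rodrigues(np.array(c["R"]))[0],np.array(c["t"],float),K,d)[0].reshape(-1,2)
def pose():
    s=bot.get_obs(); return np.array(s["ee_pos"]),Ro.from_euler('xyz',s["tcp_rot"],degrees=True).as_matrix()
def save(n,im): cv2.imwrite("pics/"+n+".png",im[:,:,::-1])
E
python3 - <<'E'
from h import *
print(bot.nose_length,bot.get_obs())
for n in("scene","side"):
    c=bot.camera(n); save(n+"0",c["img"])
    for t,z in(("plunger_top",.118),("table_centre",.074),("blank",.074)):
        for r in bot.landmark_of(t,c)[:3]: print(n,t,np.round(r["point"]),round(r["score"],2),onz(c,r["point"],z).round(3))
E
```

```text
0.008 {'time': 0.0, 'q': array([-7.28242436e+01,  5.00938065e+00,  1.00339207e+01,  9.50987260e+01,
        2.94432542e-05,  9.00007551e+01]), 'qd': array([ 0.02564877, -0.02805127,  0.01723917, -0.04137345, -0.0628329 ,
        0.05472001]), 'joint_efforts': array([-2.34811268e-03, -5.20386815e+01,  4.64806116e+01,  1.59524189e-02,
       -2.63065874e-05, -1.10113252e-06]), 'ee_pos': array([ 0.16235281, -0.52526338,  0.23859478]), 'tcp_rot': array([-1.79925814e+02, -2.84654997e-05,  1.71750012e+01]), 'wrist_force': array([0.50896756, 0.10167035, 0.37309802]), 'torque': array([-0.01046288, -0.01527607,  0.00174132]), 'grasp_force': 0.0, 'opening': 0.08564392836375001}
scene plunger_top [241. 196.] 0.65 [ 0.548 -0.104  0.118]
scene table_centre [264. 228.] 0.97 [ 0.673 -0.102  0.074]
scene blank [331. 228.] 0.93 [0.789 0.065 0.074]
scene blank [223. 212.] 0.86 [ 0.534 -0.162  0.074]
scene blank [263. 228.] 0.75 [ 0.669 -0.103  0.074]
side plunger_top [251. 181.] 0.6 [ 0.558 -0.091  0.118]
side table_centre [227. 187.] 0.86 [ 0.663 -0.11   0.074]
side blank [187. 237.] 0.79 [0.711 0.235 0.074]
side blank [222. 192.] 0.75 [ 0.673 -0.067  0.074]
side blank [277. 224.] 0.61 [0.432 0.123 0.074]
```

View pics/scene0.png

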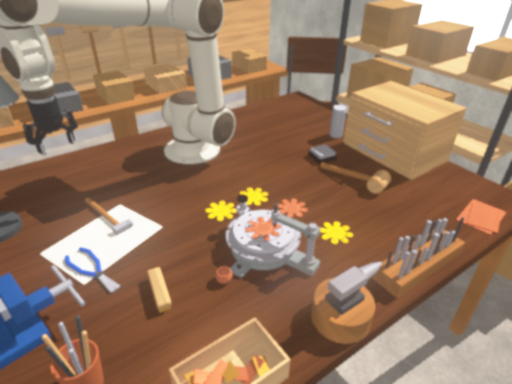

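View pics/side0.png

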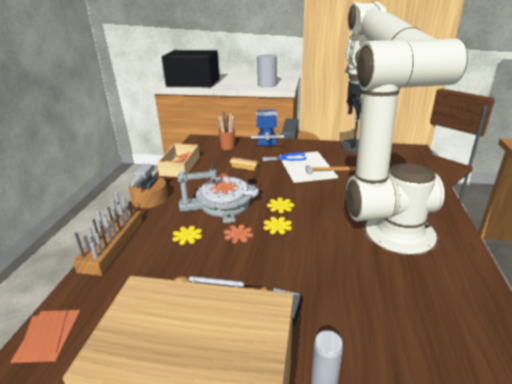

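The scene picture shows the dividing table at about (264,235), with the plunger cap at (241,198) on the robot's side and the punch guide post at (312,245). Yellow look-alike blanks lie at (220,210), (254,196) and (337,232), and the copper spare is at (292,208). In the side picture the table is at (225,195) and the cap at about (252,190). I'll close the fingers and move to where the wrist camera can see the cap.

```bash
python3 -m inch '[[4,5,2,0],[8,10,4,0],[12,15,4,0],[16,20,4,0],[20,25,4,0],[24,30,4,0],[28,35,4,0],[32,40,4,0]]' 0 20
python3 - <<'E'
from h import *
P=pose(); c=bot.camera("wrist"); save("w1",c["img"])
print(P[0],np.array(c["mount"]).round(3).tolist())
for t,z in(("plunger_top",.118),("table_centre",.074),("blank",.074)):
    for r in bot.landmark_of(t,c)[:3]: print(t,np.round(r["point"]),round(r["score"],2),onz(c,r["point"],z,P).round(4))
E
```

```text
time: 1.4
ee_pos: [0.4722, -0.1376, 0.2795]
tcp_rot: [180.0, -0.0, 17.2]
wrist_force: [0.8, -1.5, 0.5]
opening: 0.0004
grasp_force: 0.0
[ 0.47217826 -0.13763898  0.27954105] [[0.0, -0.955, -0.298, 0.075], [1.0, 0.001, -0.0, -0.001], [0.0, -0.298, 0.955, -0.134], [0.0, 0.0, 0.0, 1.0]]
plunger_top [244.  76.] 0.79 [ 0.554  -0.1026  0.118 ]
blank [234. 171.] 0.84 [ 0.4566 -0.1191  0.074 ]
blank [133. 140.] 0.57 [ 0.4574 -0.0047  0.074 ]
```

View pics/w1.png

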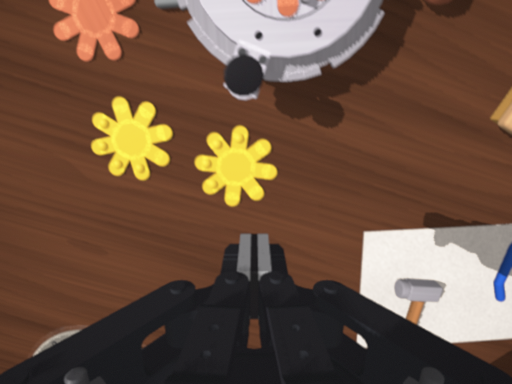

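The wrist picture shows the cap at (243,76), on the rim lug. The yellow look-alikes are at (132,139) and (236,166), and the copper spare is at (95,15). I'll move closer for a second measurement of the cap and table centre.

```bash
python3 -m inch '[[2,0.7,0,0],[4,1.5,0,0],[4,1.5,0,0],[4,1.5,0,0],[4,1.5,0,0],[4,1.5,0,0],[4,1.5,0,0],[4,1.5,0,0]]'
python3 - <<'E'
from h import *
P=pose(); c=bot.camera("wrist"); save("w2",c["img"])
print(P[0])
for t,z in(("plunger_top",.118),("table_centre",.074),("blank",.074)):
    for r in bot.landmark_of(t,c)[:3]: print(t,np.round(r["point"]),round(r["score"],2),onz(c,r["point"],z,P).round(4))
g=c["img"].max(2)
_,l,s,ce=cv2.connectedComponentsWithStats((g<45).astype(np.uint8))
for a,b in zip(s,ce):
    if 400<a[4]<8000: print(a,b.round(1),onz(c,b,.115,P).round(4))
E
```

```text
time: 2.6
ee_pos: [0.5111, -0.1245, 0.2794]
tcp_rot: [180.0, -0.0, 17.2]
wrist_force: [0.2, -0.4, 0.3]
opening: 0.0001
grasp_force: 0.0
[ 0.51114192 -0.12451567  0.27935715]
plunger_top [245. 124.] 0.7 [ 0.5531 -0.1019  0.118 ]
table_centre [430.  26.] 0.61 [ 0.695  -0.2487  0.074 ]
table_centre [99. 54.] 0.44 [0.5724 0.059  0.074 ]
blank [240. 198.] 0.95 [ 0.4677 -0.1202  0.074 ]
blank [287.   4.] 0.83 [ 0.6694 -0.1078  0.074 ]
blank [139. 171.] 0.6 [ 0.4644 -0.004   0.074 ]
[229 105  35  37 980] [246.3 123.3] [ 0.5535 -0.1032  0.115 ]
```

View pics/w2.png

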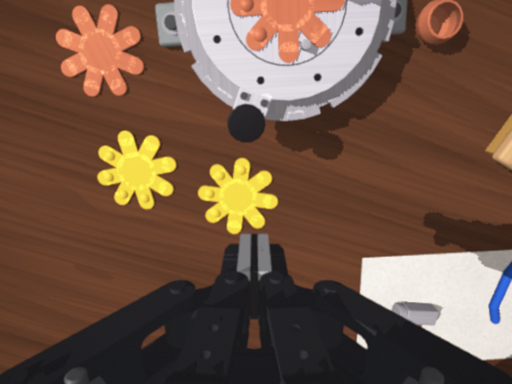

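The cap is at (246,123), which gives (0.5535,-0.1025). The blank and axis centre come out at about (0.670,-0.107), roughly 0.117 from the cap, which fits the stated 118 mm. I'll go to just above the cap.

```bash
python3 -m inch '[[2,1.1,0,0],[4.2,2.2,0,0],[4.2,2.2,-4,0],[4.2,2.2,-8,0],[4.2,2.2,-12,0],[4.2,2.2,-14.3,0],[4.2,2.2,-14.3,0],[4.2,2.2,-14.3,0]]'
python3 - <<'E'
from h import *
c=bot.camera("side"); d=bot.camera("scene")
p=proj(c,[.5535,-.1025,.118])[0].astype(int);q=proj(d,[.5535,-.1025,.118])[0].astype(int)
f=lambda m,p:cv2.resize(m[p[1]-50:p[1]+50,p[0]-50:p[0]+50],(400,400),interpolation=3)
save("c3",np.hstack([f(c["img"],p),f(d["img"],q)])); print(p,q,pose()[0])
E
```

```text
time: 3.8
ee_pos: [0.5537, -0.1026, 0.1376]
tcp_rot: [180.0, -0.1, 17.2]
wrist_force: [0.4, 0.5, 0.3]
opening: 0.0002
grasp_force: 0.0
[252 179] [242 197] [ 0.55389127 -0.10263791  0.13788407]
```

View pics/c3.png

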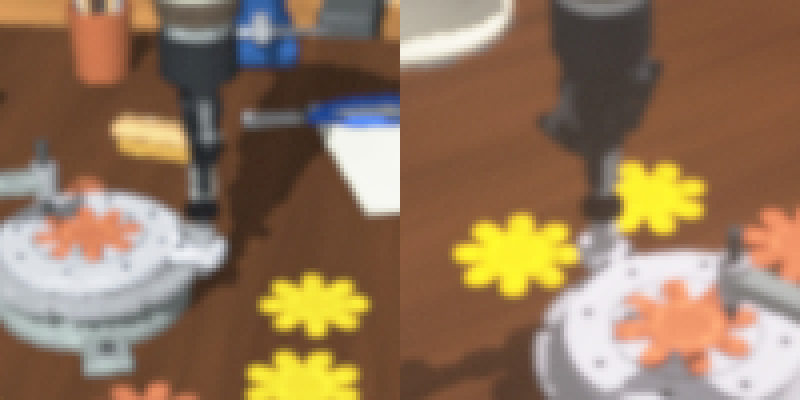

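Both views show the fingertips directly over the black cap: (203,212) in the left crop, (603,205) in the right. Next I'll press partway to calibrate contact.

```bash
python3 -m inch '[[0,0,-0.5,0],[0,0,-1,0],[0,0,-1.4,0],[0,0,-1.8,0],[0,0,-1.8,0],[0,0,-1.8,0],[0,0,-1.8,0],[0,0,-1.8,0]]'
```

```text
time: 4.9
ee_pos: [0.5533, -0.1025, 0.1187]
tcp_rot: [180.0, -0.0, 17.2]
wrist_force: [-0.5, 0.1, 5.8]
opening: 0.0003
grasp_force: 2.6
```

```bash
python3 -m inch '[[0,0,-0.3,0],[0,0,-0.6,0],[0,0,-0.7,0],[0,0,-0.7,0],[0,0,-0.7,0],[0,0,-0.7,0],[0,0,-0.7,0],[0,0,-0.7,0]]'
python3 - <<'E'
import numpy as np
c=np.array([.671,-.107]); p=np.array([.5535,-.1025]); v=p-c
for a in range(0,46,5):
    r=np.radians(a); print(a,((c+[[np.cos(r),-np.sin(r)],[np.sin(r),np.cos(r)]]@v-p)*100).round(2))
E
```

```text
time: 5.9
ee_pos: [0.5534, -0.1025, 0.1121]
tcp_rot: [180.0, -0.0, 17.2]
wrist_force: [-0.8, 0.9, 7.7]
opening: 0.0001
grasp_force: 3.7
0 [0. 0.]
5 [ 0.01 -1.03]
10 [ 0.1  -2.05]
15 [ 0.28 -3.06]
20 [ 0.55 -4.05]
25 [ 0.91 -5.01]
30 [ 1.35 -5.94]
35 [ 1.87 -6.82]
40 [ 2.46 -7.66]
45 [ 3.12 -8.44]
```

```bash
python3 -m inch '[[0,0,-0.1,0],[0,-0.5,-0.1,2.5],[0.01,-1.03,-0.1,5],[0.1,-2.05,-0.1,10],[0.28,-3.06,-0.1,15],[0.55,-4.05,-0.1,20],[0.55,-4.05,-0.1,20],[0.55,-4.05,-0.1,20]]'
python3 - <<'E'
from h import *
c=bot.camera("side"); d=bot.camera("scene"); print(pose()[0],bot.get_obs()["wrist_force"])
p=[252,184];q=[248,205]
f=lambda m,p:cv2.resize(m[p[1]-50:p[1]+50,p[0]-50:p[0]+50],(400,400),interpolation=3)
save("c4",np.hstack([f(c["img"],p),f(d["img"],q)]))
E
```

```text
time: 6.9
ee_pos: [0.5589, -0.1438, 0.112]
tcp_rot: [179.9, -0.0, 37.1]
wrist_force: [-4.3, -2.4, 13.3]
opening: 0.0002
grasp_force: 6.7
[ 0.5588544  -0.14368832  0.11199157] [-4.75042773 -3.68155308 13.53212651]
```

View pics/c4.png

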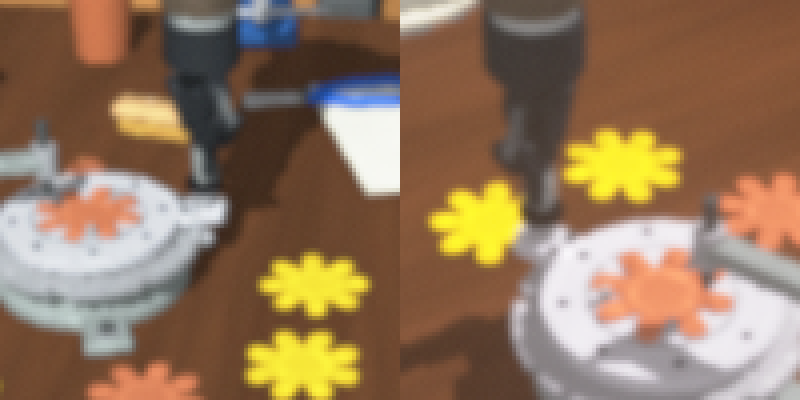

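The table and blank are turning with the fingertip: the cap is still under the tip at (205,188) in the left crop and (540,215) in the right. Continuing to just short of the notch.

```bash
python3 -m inch '[[0.24,-1,0,5],[0.66,-1.94,0,10],[1.15,-2.84,0,15],[1.73,-3.69,0,20],[2.11,-4.19,0,23],[2.11,-4.19,0,23],[2.11,-4.19,0,23],[2.11,-4.19,0,23]]'
python3 - <<'E'
from h import *
P=pose(); w=bot.camera("wrist"); c=bot.camera("side"); d=bot.camera("scene"); print(P[0],bot.get_obs()["wrist_force"])
for n,x in(("s",c),("d",d),("w",w)):
    for r in bot.landmark_of("plunger_top",x)[:2]: print(n,np.round(r["point"],1),round(r["score"],2),onz(x,r["point"],.104,P).round(4))
    print(proj(x,[P[0]-[0,0,.008]]) if n!="w" else "")
save("w5",w["img"])
E
```

```text
time: 8.0
ee_pos: [0.5812, -0.1849, 0.112]
tcp_rot: [179.8, -0.1, 60.2]
wrist_force: [2.9, 1.8, 9.8]
opening: 0.0004
grasp_force: 5.0
[ 0.58124596 -0.18486579  0.11203915] [ 3.98265326  0.97441721 10.00014403]
s [249.1 174.8] 0.42 [ 0.5813 -0.1673  0.104 ]
[[249.90964188 172.83631571]]
d [224.2 214.5] 0.54 [ 0.58   -0.1857  0.104 ]
[[224.63247217 214.59838058]]
w [255.8 246.3] 0.73 [ 0.5818 -0.183   0.104 ]
```

View pics/w5.png

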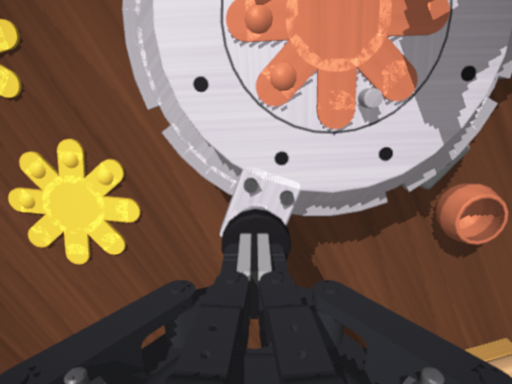

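The wrist picture shows the cap (255,235) under the tip, slid by only a few mm, and the holes in the table are plain to see. I'll measure the table's angle from the same four holes in w2 and w5.

```bash
python3 - <<'E'
from h import *
c=bot.camera("wrist"); P=pose()
A=([.51114,-.12452,.27936],Ro.from_euler('xyz',[180,0,17.175],degrees=True).as_matrix())
def pts(n,g,po,k):
    im=cv2.imread("pics/%s.png"%n).max(2); o=[]
    for x,y in g:
        y0,x0=max(y-k,0),x-k; w=im[y0:y+k+1,x0:x+k+1].astype(float); m=np.clip(w.max()*.5-w,0,None) if n=="w2" else np.clip(90-w,0,None)
        yy,xx=np.mgrid[y0:y0+w.shape[0],x0:x0+w.shape[1]]; q=[(m*xx).sum()/m.sum(),(m*yy).sum()/m.sum()]
        o.append(onz(c,q,.074,po)[:2]); print(np.round(q,1),end=' ')
    return np.array(o)
a=pts("w2",[(217,39),(261,80),(317,77),(359,31)],A,6); b=pts("w5",[(201,84),(281,158),(386,154),(469,73)],P,11)
M,_=cv2.estimateAffinePartial2D(a,b,method=cv2.LMEDS)
am,bm=a-a.mean(0),b-b.mean(0)
th=np.arctan2((am[:,0]*bm[:,1]-am[:,1]*bm[:,0]).sum(),(am*bm).sum()); R=np.array([[np.cos(th),-np.sin(th)],[np.sin(th),np.cos(th)]])
print('\nangle',np.degrees(th),'res mm',((am@R.T-bm)*1e3).round(1).tolist())
t=b.mean(0)-R@a.mean(0); print('centre',np.linalg.solve(np.eye(2)-R,t))
for p in(a,b):
    x=np.linalg.lstsq(np.c_[2*p,np.ones(4)],(p**2).sum(1),rcond=None)[0]; print('circle',x[:2],np.sqrt(x[2]+x[:2]@x[:2]))
E
```

```text
[216.6  38.8] [260.2  80. ] [317.1  76.9] [358.7  31.1] [200.4  83.9] [281.2 157.9] [385.5 153.4] [468.1  73. ] 
angle 42.53684482025995 res mm [[0.0, 0.1], [0.0, -0.1], [-0.1, -0.0], [0.0, 0.0]]
centre [ 0.67293914 -0.10776212]
circle [ 0.67210196 -0.1063449 ] 0.07591801281973388
circle [ 0.6714018  -0.10721329] 0.07595366421359395
```

The table has turned 42.5°, so it is 2.5° (about 5 mm) short of the notch. I'll push another 2.2° along the tangent.

```bash
python3 -m inch '[[0.1,-0.11,0,0.7],[0.2,-0.23,0,1.4],[0.29,-0.34,0,2.2],[0.29,-0.34,0,2.2],[0.29,-0.34,0,2.2],[0.29,-0.34,0,2.2],[0.29,-0.34,0,2.2],[0.29,-0.34,0,2.2]]'
cat > m.py <<'E'
from h import *
def pts(im,g,po,k,c):
    im=im.max(2); o=[]
    for x,y in g:
        y0,x0=max(y-k,0),x-k; w=im[y0:y+k+1,x0:x+k+1].astype(float); m=np.clip(90-w,0,None)
        yy,xx=np.mgrid[y0:y0+w.shape[0],x0:x0+w.shape[1]]; o.append(onz(c,[(m*xx).sum()/m.sum(),(m*yy).sum()/m.sum()],.074,po)[:2])
    return np.array(o)
A=([.51114,-.12452,.27936],Ro.from_euler('xyz',[180,0,17.175],degrees=True).as_matrix())
P=pose(); c=bot.camera("wrist")
a=pts(cv2.imread("pics/w2.png"),[(217,39),(261,80),(317,77),(359,31)],A,6,c)
# predicted holes for a 45 degree turn, projected into the picture now
C=np.array([.672,-.107]); r=np.radians(45); Q=(a-C)@np.array([[np.cos(r),np.sin(r)],[-np.sin(r),np.cos(r)]])+C
M=np.array(c["mount"]); Rw=P[1]@M[:3,:3]; o=P[0]+P[1]@M[:3,3]; K,D=cal(c)
g=cv2.projectPoints(np.c_[Q,[.074]*4],cv2.Rodrigues(Rw.T)[0],-Rw.T@o,K,D)[0].reshape(-1,2).round().astype(int)
ok=[i for i in range(4) if 12<g[i][0]<500 and 8<g[i][1]<372]
b=pts(c["img"],g[ok],P,9,c); am=a[ok]-a[ok].mean(0);bm=b-b.mean(0)
print(ok,g[ok].tolist(),'angle',np.degrees(np.arctan2((am[:,0]*bm[:,1]-am[:,1]*bm[:,0]).sum(),(am*bm).sum())),'scale',np.linalg.norm(bm)/np.linalg.norm(am),P[0])
import sys; save(sys.argv[1],c["img"])
E
python3 m.py w6
```

```text
time: 9.35
ee_pos: [0.5841, -0.1881, 0.112]
tcp_rot: [179.8, -0.1, 62.4]
wrist_force: [3.4, 2.1, 10.1]
opening: 0.0001
grasp_force: 5.0
[0, 1, 2, 3] [[201, 83], [282, 157], [386, 152], [469, 71]] angle 44.60823712255304 scale 0.9997489926375991 [ 0.58411545 -0.18813598  0.11204806]
```

At 44.6° it is well within the draw-in range. Now I'll lift straight up.

```bash
python3 -m inch '[[0,0,0.4,0],[0,0,0.8,0],[0,0,1.2,0],[0,0,1.6,0],[0,0,2.5,0],[0,0,5,0],[-2,-1.5,9,0],[-5,-4,13,0]]'
python3 -m inch '[[-1,-1,1,0],[-2,-2,1,0],[-2,-2,1,0],[-2,-2,1,0],[-2,-2,1,0],[-2,-2,1,0],[-2,-2,1,0],[-2,-2,1,0]]'
python3 m.py w7; python3 - <<'E'
from h import *
rs=[]
for n in("scene","side","wrist"):
    P=pose(); c=bot.camera(n); L=bot.landmark_of("plunger_top",c)
    if L: print(n,L[0]["point"],L[0]["score"]); rs.append(ray(c,L[0]["point"],P))
print(tri(rs))
E
```

```text
time: 10.4
ee_pos: [0.5319, -0.2282, 0.2408]
tcp_rot: [-179.9, 0.0, 62.5]
wrist_force: [-0.7, -0.5, -0.1]
opening: -0.0002
grasp_force: 0.0
time: 11.4
ee_pos: [0.5127, -0.2482, 0.2503]
tcp_rot: [180.0, -0.0, 62.4]
wrist_force: [-0.0, 0.2, -0.5]
opening: -0.0001
grasp_force: 0.0
[1, 2] [[311, 32], [375, 29]] angle 44.58174015925258 scale 1.0040911739157203 [ 0.51274854 -0.24822997  0.25028217]
scene [226.3, 283.1] 0.64
side [247.4, 172.2] 0.49
wrist [299.1, 76.2] 0.92
[ 0.63556278 -0.23996313  0.00126338]
```

View pics/w7.png

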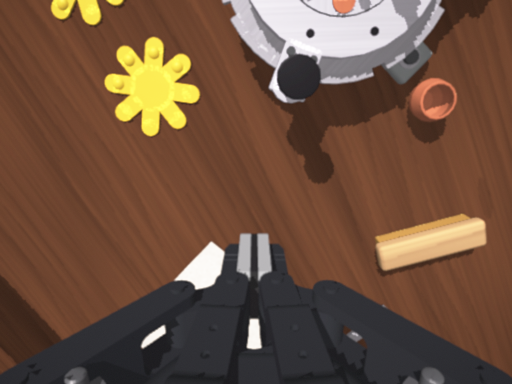

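The wrist picture shows the table with the cap clear at (299,76), the blank still on the table, and the bud and yellow pieces where they were. The scene detection at (226,283) was the bud, so I'll check the cap height from blob centroids instead.

```bash
python3 - <<'E'
from h import *
C=np.array([.672,-.107]); A=C+.118*np.array([np.cos(np.radians(222.9)),np.sin(np.radians(222.9))]); print("exp",A)
rs=[];ims=[]
for n in("scene","side","wrist"):
    P=pose(); c=bot.camera(n)
    if n=="wrist": p=np.array([299,76]);k=30
    else:
        p=proj(c,[[*A,.113]])[0].round().astype(int);k=9
        print(n,'pred up',proj(c,[[*A,.115]]),'pred mid',proj(c,[[*A,.104]]))
        ims.append(cv2.resize(c["img"][p[1]-35:p[1]+35,p[0]-35:p[0]+35],(400,400),interpolation=3))
    g=c["img"].max(2)[p[1]-k:p[1]+k+1,p[0]-k:p[0]+k+1]; m=(g<60).astype(np.uint8)
    _,l,s,ce=cv2.connectedComponentsWithStats(m); i=1+s[1:,4].argmax(); q=ce[i]+p-k
    print(n,q.round(1),s[i]); rs.append(ray(c,q,P))
    if n=="wrist":
        for z in(.115,.106): X=onz(c,q,z,P); d=X[:2]-C; print(z,X.round(4),'r',np.hypot(*d),'ang',np.degrees(np.arctan2(d[1],d[0]))%360)
print(tri(rs),tri(rs[::2]),tri(rs[1:])); save("c8",np.hstack(ims))
E
```

```text
exp [ 0.58555994 -0.18732506]
scene pred up [[224.56191337 212.78951628]] pred mid [[224.69230005 215.63553236]]Traceback (most recent call last):
  File "<stdin>", line 12, in <module>
ValueError: attempt to get argmax of an empty sequence
```

```bash
python3 - <<'E'
from h import *
C=np.array([.672,-.107]); A=C+.118*np.array([np.cos(np.radians(222.9)),np.sin(np.radians(222.9))])
rs=[];ims=[]
for n in("scene","side","wrist"):
    P=pose(); c=bot.camera(n)
    if n=="wrist": p=np.array([299,76]);k=30;T=60
    else:
        p=proj(c,[[*A,.113]])[0].round().astype(int);k=9;T=75
        print(n,'up',proj(c,[[*A,.113]]),'mid',proj(c,[[*A,.104]]))
        ims.append(cv2.resize(c["img"][p[1]-35:p[1]+35,p[0]-35:p[0]+35],(400,400),interpolation=3))
    g=c["img"].max(2)[p[1]-k:p[1]+k+1,p[0]-k:p[0]+k+1].astype(float)
    m=np.clip(T-g,0,None); yy,xx=np.mgrid[-k:k+1,-k:k+1]
    q=p+[(m*xx).sum()/m.sum(),(m*yy).sum()/m.sum()]; print(n,q.round(1),g.min()); rs.append(ray(c,q,P))
    if n=="wrist":
        for z in(.115,.106): X=onz(c,q,z,P); d=X[:2]-C; print(z,X.round(4),'r',np.hypot(*d),'ang',np.degrees(np.arctan2(d[1],d[0]))%360)
print(tri(rs),tri(rs[::2]),tri(rs[1:])); save("c8",np.hstack(ims))
E
```

```text
scene up [[224.58573236 213.30923488]] mid [[224.69230005 215.63553236]]
scene [224.3 213.2] 72.0
side up [[248.92943031 170.56685091]] mid [[248.99466851 172.51191199]]
side [248.1 171.4] 39.0
wrist [300.   78.9] 37.0
0.115 [ 0.5844 -0.1887  0.115 ] r 0.11980673882742125 ang 223.01449277151946
0.106 [ 0.5857 -0.189   0.106 ] r 0.11907431647259725 ang 223.52667442905422
[ 0.58613068 -0.18762879  0.11117468] [ 0.58483029 -0.18843273  0.11329039] [ 0.58738126 -0.18866863  0.10825588]
```

View pics/c8.png

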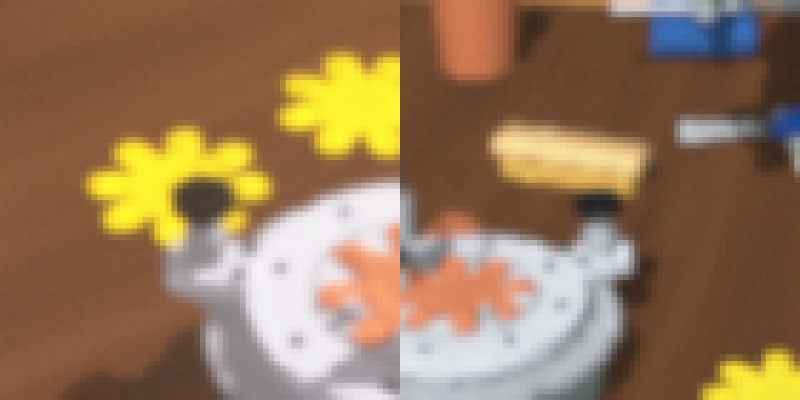

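Scene says up; side is borderline. I'll calibrate the same measure against the start pictures, where the plunger was certainly up.

```bash
python3 - <<'E'
from h import *
C=np.array([.672,-.107])
for n in("scene","side"):
    c=bot.camera(n)
    for nm,im,a in(("start",cv2.imread(f"pics/{n}0.png"),177.9),("now",c["img"],222.9)):
        A=C+.118*np.array([np.cos(np.radians(a)),np.sin(np.radians(a))]); u=proj(c,[[*A,.113]])[0]; v=proj(c,[[*A,.104]])[0]
        p=u.round().astype(int);k=9; col=im.max(2)[p[1]-k-3:p[1]+k+6,p[0]-2:p[0]+3].mean(1).round().astype(int)
        g=im.max(2)[p[1]-k:p[1]+k+1,p[0]-k:p[0]+k+1].astype(float); m=np.clip(75-g,0,None); yy,xx=np.mgrid[-k:k+1,-k:k+1]
        q=p+[(m*xx).sum()/m.sum(),(m*yy).sum()/m.sum()]
        print(n,nm,'up',u.round(1),'held',v.round(1),'seen',q.round(1),'rows from',p[1]-k-3,col.tolist())
E
```

```text
scene start up [242.1 198.7] held [242.1 200.9] seen [240.5 199.5] rows from 187 [136, 138, 145, 171, 217, 240, 234, 190, 121, 83, 77, 77, 76, 77, 85, 109, 134, 147, 149, 149, 148, 148, 156, 173, 187, 184, 179]
scene now up [224.6 213.3] held [224.7 215.6] seen [224.3 213.3] rows from 201 [184, 199, 214, 232, 245, 251, 248, 220, 143, 88, 75, 74, 74, 74, 77, 96, 125, 148, 155, 153, 148, 146, 151, 168, 198, 210, 192]
side start up [252.8 180.7] held [252.8 182.8] seen [252.2 181. ] rows from 169 [171, 138, 111, 104, 102, 101, 100, 97, 91, 75, 52, 39, 36, 39, 54, 84, 116, 146, 163, 171, 182, 199, 218, 225, 223, 211, 177]
side now up [248.9 170.6] held [249.  172.5] seen [248.1 171.4] rows from 159 [142, 185, 225, 241, 246, 243, 234, 226, 223, 193, 124, 60, 40, 45, 67, 101, 138, 167, 179, 185, 192, 204, 217, 219, 209, 184, 162]
```

Cap-to-lug spacing in both views matches the start (11 and 12–13 rows; held down would be 2 less). The plunger is therefore fully up, the table is locked at the next notch, and the arm is clear.

```bash
python3 -c "
from workcell import bot
print(bot.job_done())"
```

```text
the job is handed in; nothing more can be done
None
```

I turned the table one notch anticlockwise (measured 44.6°, within the notch play), the plunger looks fully back up in the camera views, and the job is handed in at about 12 s with the arm clear.

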